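Nest the bowl covers under the left-hand keeper

TASK

Put the domed aluminium bowl covers (those with a grip lug on the rim) away on the keeper stand. The keeper's clamp knob has a left-hand thread: slacken it by turning it clockwise until its white line stands between the two thin marks on the dial and let it rest there, and only then swing the keeper arm well clear (about a right angle) by its handle. Stack every cover that is there crown down on the middle of the rubber pad, each cupped fully inside the next larger one, then swing the arm back square over the stack and tighten the knob anticlockwise until its line is back at the single broad mark; never swing the arm while the knob is tight, and leave the other things on the bench alone.

Things in the scene. Friction and masses are not known exactly. Their poses are not given: they have to be found in the camera images.
- cover_a: domed aluminium cover lying crown down like a bowl: rim 150 mm across, 40 high, wall 4, floor 5, flat crown 75 across, 160 g. Origin under the crown's centre, z up. One upright grip lug on the rim at its own +x: 8 mm thick radially, 24 wide, middle 73 mm from the axis, top 70 mm above the origin (30 above the rim). Fits in any larger cover, then 5 mm above it. May be absent
- cover_b: domed aluminium cover lying crown down like a bowl: rim 130 mm across, 40 high, wall 4, floor 5, flat crown 65 across, 130 g. Origin under the crown's centre, z up. One upright grip lug on the rim at its own +x: 8 mm thick radially, 24 wide, middle 63 mm from the axis, top 70 mm above the origin (30 above the rim). Fits in any larger cover, then 5 mm above it. May be absent
- cover_c: domed aluminium cover lying crown down like a bowl: rim 110 mm across, 40 high, wall 4, floor 5, flat crown 55 across, 100 g. Origin under the crown's centre, z up. One upright grip lug on the rim at its own +x: 8 mm thick radially, 24 wide, middle 53 mm from the axis, top 70 mm above the origin (30 above the rim). Fits in any larger cover, then 5 mm above it. May be absent
- cover_d: domed aluminium cover lying crown down like a bowl: rim 90 mm across, 40 high, wall 4, floor 5, flat crown 45 across, 80 g. Origin under the crown's centre, z up. One upright grip lug on the rim at its own +x: 8 mm thick radially, 24 wide, middle 43 mm from the axis, top 70 mm above the origin (30 above the rim). Fits in any larger cover, then 5 mm above it. May be absent
- stand: the fixed keeper stand: grey base plate 160 x 270 x 8 mm with a round black rubber pad (120 mm across), and a steel column. Origin on the table under the pad's centre; the column stands 150 mm from it along the stand's own +y. z up.
- pad_top (a point): centre of the rubber pad's top, 14 mm above the table, axes as the stand's
- pivot (a point): point on the column's upright axis, at the swing arm's hinge; the column, the arm's hinge and the knob share this axis
- swing_arm (a joint): grey keeper arm, 155 mm long, hinged on the column, 111 to 121 mm above the table, its rubber foot down to 101 mm. 0: over the pad, pointing to the stand's -y. Grows anticlockwise seen from above, over the stand's +x side; 1.57: points to the stand's +x. Stops at -0.05 and 1.75 rad; light friction, stays where left
- keeper_handle (a point): grip point of the arm's handle, an upright black round post 18 mm across and 42 mm tall (to 163 mm above the table) 135 mm from the pivot; this point is 15 mm below the post's top, 148 mm above the table
- clamp_knob (a joint): black left-hand knob on top of the column: angle of its white line (rad), growing CLOCKWISE seen from above. 0: tight, line at the dial's single broad white mark, which faces the stand's -x (hard stop). 2.2: slack, line midway between the dial's two thin marks (0.13 each side). Can be turned past that, to a stop at 3.2. Friction 0.08 N m, stays where left
- knob_grip (a point): on the knob's axis, at gripping height, 159 mm above the table (the knob's top is at 172 mm). The knob's grip is an upright bar 50 mm long, 14 mm thick, 34 mm high, its flat sides upright; this point's x axis points along the bar to the end with the white line
- steel_weight: a steel balance weight, 40 mm across, 58 mm tall; to be left alone
- putty_spatula: a spatula lying on the bench; to be left alone
- dust_brush: a brush lying on the bench beyond the stand; to be left alone
- test_cylinder: a concrete test cylinder, 76 mm across, 90 mm tall, origin under its centre; to be left alone
- mallet: a hammer lying on the bench; to be left alone
Mind the look-alikes: they are no part of the job. Leave any green, purple or yellow look-alike of the cover_c alone.

How it is judged:
On the way, in this order (a step that is already met when the one before it is completed fails the run):
1. the knob rests with its line between the two thin marks (value of joint clamp_knob between 2.03 and 2.37 rad and velocity of joint clamp_knob between -0.05 and 0.05 rad/s), for 0.3 s.
2. the arm is swung well clear (value of joint swing_arm above 1.2 rad), for 0.2 s.
3. all the covers are nested on the pad and let go (horizontal distance between each of cover_a, cover_b, cover_c, cover_d and pad_top below 0.02 m and z of each of cover_a, cover_b, cover_c, cover_d in the frame of pad_top below 0.022 m and angle between each of cover_a, cover_b, cover_c, cover_d's own z axis and vertical below 0.12 rad and contact force between the fingers and cover_a below 0.2 N and contact force between the fingers and cover_b below 0.2 N and contact force between the fingers and cover_c below 0.2 N and contact force between the fingers and cover_d below 0.2 N), for 0.3 s.
4. the arm is back over the stack (value of joint swing_arm below 0.15 rad), for 0.2 s.
At the end, for the whole second after the job is handed in: Every cover present lies level (within 7 degrees), crown down, nested and at rest on the pad, its axis within 20 mm of the pad's centre and its underside at most 22 mm above the pad; the arm is within 0.15 rad of square over the stack and the knob's line within 0.2 rad of the broad mark (horizontal distance between each of cover_a, cover_b, cover_c, cover_d and pad_top below 0.02 m and z of each of cover_a, cover_b, cover_c, cover_d in the frame of pad_top below 0.022 m and angle between each of cover_a, cover_b, cover_c, cover_d's own z axis and vertical below 0.12 rad and linear speed of each of cover_a, cover_b, cover_c, cover_d below 0.02 m/s and value of joint swing_arm below 0.15 rad and value of joint clamp_knob below 0.2 rad); the robot touches nothing.
It fails at once if the arm swung while the knob is tight (value of joint swing_arm above 0.25 rad and value of joint clamp_knob below 1.8 rad).
It fails at once if another thing on the bench was shifted more than 40 mm (distance of any of steel_weight, putty_spatula, dust_brush, test_cylinder, mallet from where it was at the start of the episode above 0.04 m).
Of cover_a, cover_b, cover_c, cover_d only 2 to 4 are there at a start; the rules pass over those that are not, and their reading is None.
At some moment in a run one of cover_a, cover_b, cover_c, cover_d may be knocked a few centimetres aside while the robot is not near it.
It also fails if it takes over 210 s, if anything falls off the work surface, if the arm or the gripper's body presses on something with over 40 N, if the wrist force passes 120 N, or if a joint passes its speed limit or range.

ROBOT

A 6-joint arm with a two-finger parallel gripper is mounted at the origin on the work surface. World frame = base frame: x ahead of the robot, y to its left, z up, the work surface at z = 0. Lengths are in m, angles in rad, forces in N, time in s.
With the tool pointing down it reaches from about 0.35 to 0.975 m from the base axis. Payload 4.9 kg.
Tool frame: the origin (TCP) lies midway between the tips of the shut fingers; the grasp point (between the pads) lies 19 mm behind it; z points along the fingers, y is the line along which they close (so a half turn about z gives the same grasp; the last joint's range is limited). The gripper opens to 85 mm and grips with 20 to 120 N. Pads are 22 mm wide; open, the fingers measure 114 mm over their backs; the gripper's body (76 mm by 85 mm) begins 54 mm behind the grasp point. The pads swing forward as they close: fully open they stand 13 mm farther back than shut.
Start: joints at [-1.398, 0.053, 1.613, -0, 1.476, -0.119], TCP at [0.18, -0.599, 0.231] pointing down, gripper open.
Joint ranges: [-3.01, 3.01], [-1.01, 2.22], [0.06, 2.58], [-1.02, 4.17], [0.09, 2.62], [-3.14, 3.14]. Speed limits (rad/s): [2.57, 2.57, 3.14, 3.14, 3.14, 3.14].

INTERFACE

Orientations are given as a rotation vector (axis times angle).
In Python, from station import ctrl gives the robot as it stands. The module is installed in compiled form; this text tells all that it offers.
- The arm moves only by the shell command python3 -m handwheel 'ROWS' [OPENING] [FORCE]. ROWS is JSON, a list of rows, each a list of 2 entries, a list of its own where there are three numbers: the shift along the tool's x, y, z in cm, then the turn, a rotation vector about the tool's x, y, z in rad. In form: [[[tx, ty, tz], [ax, ay, az]], ...]. A call has 1 to 5 rows; each row is the pose to reach, as a shift and turn from the pose commanded when the call began, along the tool's axes at that moment; what a row does not reach only later rows make up. A row lasts 1/8 s, in which the tool goes at most 62.5 mm and 10.7 degrees, less where a joint would pass 70% of its speed; a pose out of reach is approached as far as the arm can. A call with a gripper value outside its range is refused whole. OPENING is the gripper's target within -1 to 1 (shut at 1, half-way at 0, fully open at -1), set as the call begins (- or left out, the last holds). The fingers move at their own pace and stop on an object; FORCE is the grip in N (left out, the last holds). Time passes only in rows, so rows that repeat a pose let the fingers close. It gives the time, the measured TCP pose, the force, the opening and the grip force at its end, in the units of the state.
- ctrl.get_obs(): the state, without advancing time (a new reading comes with each control period).
- ctrl.get_image(name): name is "side" or "top"; returns the picture (480x640x3 uint8, blue, green, red); there is no depth.
- ctrl.calibration(name): a dict with "fx", "fy", "cx", "cy" (pixels), "R" (3x3) and "t" (3): a world point X has camera coordinates R X + t. Camera axes: x right, y down, z forward; pixel columns grow to the right and rows downward; lengths in m; the calibration is good to about 2 mm. A picture is of the moment at which its call begins. calibration takes no time and is no camera call.
- ctrl.finish_job(): hands the job in; it is judged then, once.
Trained networks look in the newest picture that a camera, given by its name, has taken for a name from the list of things; names that differ only in an ending like _2 or _b are one class to them, and where a whole thing is asked for, a point or a joint stands for the part that bears it (a point fixed in the world has none). Each returns a list of dicts, best first, with "score" (0 to 1); they miss things now and then, are a little off and sometimes report something else, mostly with a low value. They report only what shows in the picture. A call takes as long as a camera call. They do not tell look-alikes from the thing itself.
- ctrl.look_for(camera, query): "position" ([column, row] in pixels, amid what is visible of it).
- ctrl.landmark_of(camera, query): "position" ([column, row] in pixels: a listed point, or the origin of a listed thing).
The state is a dict: "t": time; "q": joint angles; "dq": joint speeds; "effort": joint torques, N m; "tool_pos": TCP position; "tool_rot": TCP orientation; "contact_force": force on the tool from outside, world axes, zero at the start; "wrist_torque": the same for the moment, N m; "opening": finger opening in m; "grip_force": force on a finger pad.
Only numpy, scipy, OpenCV 4.12 (cv2) and the standard library are available. Lean on these libraries where they do the work, as an engineer would, in place of code of your own. Each camera call takes 0.05 s, during which the arm holds its last target. There are 200 camera calls.

## Working session

There is one attempt and no reset: what is moved stays moved. The work goes in short steps, Python scripts to look and compute and a shell command to move; the robot and the scene stay as the last step left them, time stands still between calls to the robot, and variables do not carry over. Pictures are saved under pics/ and viewed, at most 14 in all, crops included, and the job is handed in when it is done.

```bash
mkdir -p pics
cat > h.py <<'E'
import numpy as np, cv2, json
from scipy.spatial.transform import Rotation as Ro
from station import ctrl
def cal(c):
    k=ctrl.calibration(c); return k,np.array(k["R"]),np.array(k["t"])
def ray(c,p,z):
    k,R,t=cal(c); d=R.T@np.array([(p[0]-k["cx"])/k["fx"],(p[1]-k["cy"])/k["fy"],1]); o=-R.T@t
    return o+d*(z-o[2])/d[2]
def proj(c,X):
    k,R,t=cal(c); x=R@np.array(X)+t; return np.array([k["fx"]*x[0]/x[2]+k["cx"],k["fy"]*x[1]/x[2]+k["cy"]])
def goto(p,yaw):
    """shift(cm)/turn in tool frame from current tool to TCP p, tool down; yaw=direction angle of tool y (mod pi)"""
    o=ctrl.get_obs(); R0=Ro.from_rotvec(o["tool_rot"]); best=None
    for s in (0,np.pi):
        a=yaw+s; y=np.array([np.cos(a),np.sin(a),0]); z=np.array([0,0,-1.]); x=np.cross(y,z)
        r=(R0.inv()*Ro.from_matrix(np.c_[x,y,z])).as_rotvec()
        if best is None or np.linalg.norm(r)<np.linalg.norm(best): best=r
    d=R0.inv().apply(np.array(p)-o["tool_pos"])*100
    print("shift cm",d.round(2),"turn",best.round(3),"q6",round(o["q"][5],2))
E
python3 - <<'E'
from h import *
for c in("side","top"):
    cv2.imwrite(f"pics/{c}0.png",ctrl.get_image(c))
    for q in ["cover_a","cover_b","cover_c","cover_d","stand","pad_top","pivot","keeper_handle","knob_grip","steel_weight","test_cylinder"]:
        print(c,q,[(np.round(d["position"]).astype(int).tolist(),round(d["score"],2)) for d in ctrl.landmark_of(c,q)][:6])
o=ctrl.get_obs();print(o["tool_pos"],o["tool_rot"],o["opening"],o["t"])
E
```

```text
side cover_a [([353, 353], 0.94), ([405, 317], 0.79), ([320, 199], 0.78), ([268, 203], 0.67), ([374, 232], 0.67), ([336, 223], 0.19)]
side cover_b [([353, 353], 0.94), ([405, 317], 0.79), ([320, 199], 0.78), ([268, 203], 0.67), ([374, 232], 0.67), ([336, 223], 0.19)]
side cover_c [([353, 353], 0.94), ([405, 317], 0.79), ([320, 199], 0.78), ([268, 203], 0.67), ([374, 232], 0.67), ([336, 223], 0.19)]
side cover_d [([353, 353], 0.94), ([405, 317], 0.79), ([320, 199], 0.78), ([268, 203], 0.67), ([374, 232], 0.67), ([336, 223], 0.19)]
side stand [([332, 266], 0.91), ([400, 276], 0.73)]
side pad_top [([334, 260], 0.76)]
side pivot [([317, 210], 0.89)]
side keeper_handle [([335, 264], 0.61), ([333, 220], 0.56)]
side knob_grip [([317, 196], 0.49)]
side steel_weight [([404, 277], 0.52)]
side test_cylinder [([267, 205], 0.75), ([374, 204], 0.63)]
top cover_a [([232, 219], 0.97), ([307, 188], 0.95), ([260, 313], 0.92), ([219, 328], 0.87), ([439, 273], 0.63), ([421, 218], 0.57)]
top cover_b [([232, 219], 0.97), ([307, 188], 0.95), ([260, 313], 0.92), ([219, 328], 0.87), ([439, 273], 0.63), ([421, 218], 0.57)]
top cover_c [([232, 219], 0.97), ([307, 188], 0.95), ([260, 313], 0.92), ([219, 328], 0.87), ([439, 273], 0.63), ([421, 218], 0.57)]
top cover_d [([232, 219], 0.97), ([307, 188], 0.95), ([260, 313], 0.92), ([219, 328], 0.87), ([439, 273], 0.63), ([421, 218], 0.57)]
top stand [([334, 245], 0.59), ([216, 271], 0.4)]
top pad_top [([339, 245], 0.82)]
top pivot [([286, 242], 0.8)]
top keeper_handle []
top knob_grip [([284, 237], 0.57), ([283, 243], 0.45)]
top steel_weight [([372, 193], 0.49)]
top test_cylinder [([229, 221], 0.6), ([264, 171], 0.56), ([283, 235], 0.23)]
[ 0.17979247 -0.59856264  0.23130618] [-3.10819438e+00 -4.56732985e-01 -2.75093862e-05] 0.08556342114029898 1.2
```

View pics/top0.png

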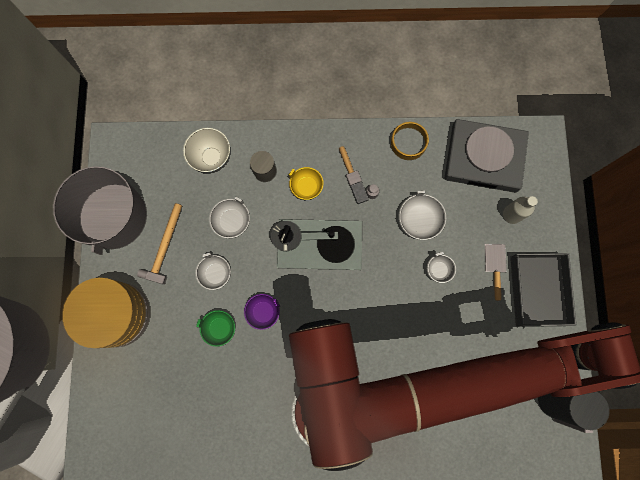

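View pics/side0.png

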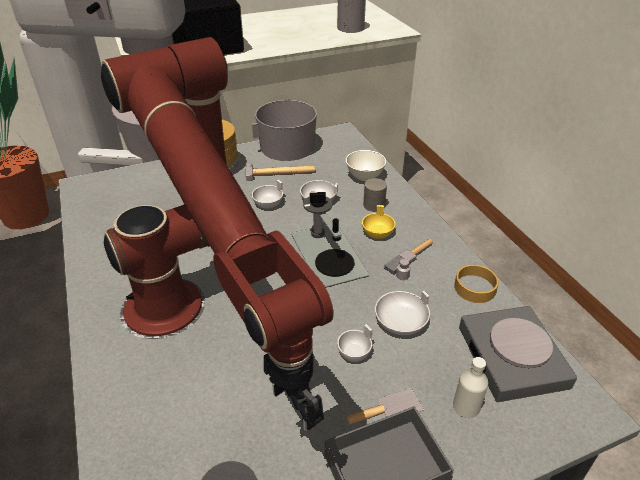

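Four aluminium lugged covers appear in the top view: (421,216) large, (440,267) small, (230,218) and (213,271) middle. The green (218,327), purple (262,311) and yellow (306,183) ones are look-alikes, and the bowl at (207,149) has no lug. I'll segment the four and measure their rims, then check them in a crop.

```bash
cat >> h.py <<'E'
def rim(im,px,zr=0.04,c="top",half=36):
    """bright aluminium blob near px -> centre on rim plane, diameter, lug direction"""
    hsv=cv2.cvtColor(im,cv2.COLOR_BGR2HSV); m=((hsv[...,2]>150)&(hsv[...,1]<40)).astype(np.uint8)
    roi=np.zeros_like(m); cv2.circle(roi,(int(px[0]),int(px[1])),half,1,-1)
    cs,_=cv2.findContours(cv2.morphologyEx(m&roi,cv2.MORPH_CLOSE,np.ones((5,5))),cv2.RETR_EXTERNAL,cv2.CHAIN_APPROX_NONE)
    k=max(cs,key=cv2.contourArea)[:,0]
    P=np.array([ray(c,p,zr)[:2] for p in k])
    ctr=np.median(P,0); keep=np.ones(len(P),bool)
    for _ in range(8):
        A=np.c_[2*P[keep],np.ones(keep.sum())]; s=np.linalg.lstsq(A,(P[keep]**2).sum(1),rcond=None)[0]
        r=np.sqrt(s[2]+s[0]**2+s[1]**2); e=np.hypot(*(P-s[:2]).T)-r; keep=abs(e)<max(.003,np.percentile(abs(e),75))
    i=e.argmax(); return s[:2],2*r,e[i],P[i]
E
python3 - <<'E'
from h import *
im=ctrl.get_image("top")
for p in [(421,216),(440,267),(230,218),(213,271)]:
    c,D,e,P=rim(im,p); print(p,c.round(4),"D",round(D,4),"bump",round(e,4),np.degrees(np.arctan2(*(P-c)[::-1])).round(0), "reach",np.hypot(*c).round(3))
def lm(q,z):
    for d in ctrl.landmark_of("top",q)[:1]: print(q,ray("top",d["position"],z).round(4),d["score"])
    for d in ctrl.landmark_of("side",q)[:2]: print(q,"side",ray("side",d["position"],z).round(4),d["score"])
ctrl.get_image("side")
for q,z in [("pad_top",.014),("pivot",.116),("knob_grip",.159),("keeper_handle",.148),("steel_weight",.03),("test_cylinder",0),("mallet",0.01),("dust_brush",.01)]: lm(q,z)
a=cv2.resize(im[190:290,180:280],(400,400),interpolation=3);b=cv2.resize(im[190:290,380:480],(400,400),interpolation=3);c=cv2.resize(im[205:280,265:365],(800,600),interpolation=3)
cv2.imwrite("pics/crop1.png",np.hstack([a,b]));cv2.imwrite("pics/stand1.png",c)
E
```

```text
(421, 216) [ 0.594  -0.3042] D 0.145 bump 0.0145 -6.0 reach 0.667
(440, 267) [ 0.4278 -0.3549] D 0.0855 bump 0.009 -8.0 reach 0.556
(230, 218) [0.5986 0.3094] D 0.1256 bump 0.0098 -19.0 reach 0.674
(213, 271) [0.4264 0.3575] D 0.1063 bump 0.0121 29.0 reach 0.556
pad_top [ 0.5087 -0.0233  0.014 ] 0.57
pad_top side [ 0.5232 -0.0166  0.014 ] 0.96
pad_top side [ 0.7294 -0.1073  0.014 ] 0.67
pivot [0.5151 0.1231 0.116 ] 0.77
pivot side [0.5128 0.1053 0.116 ] 0.66
pivot side [ 0.6674 -0.1917  0.116 ] 0.54
knob_grip [0.5103 0.1193 0.159 ] 0.57
knob_grip side [0.521  0.1286 0.159 ] 0.61
knob_grip side [0.4672 0.3047 0.159 ] 0.35
keeper_handle [ 0.527  -0.0109  0.148 ] 0.81
keeper_handle side [0.5284 0.0107 0.148 ] 0.85
steel_weight [ 0.6739 -0.144   0.03  ] 0.7
steel_weight side [0.5219 0.4922 0.03  ] 0.65
steel_weight side [ 0.6586 -0.1815  0.03  ] 0.5
test_cylinder [0.7688 0.1978 0.    ] 0.85
test_cylinder side [0.7622 0.1998 0.    ] 0.63
mallet [0.5354 0.5134 0.01  ] 0.85
mallet side [0.5408 0.5231 0.01  ] 0.97
mallet side [ 0.4156 -0.5336  0.01  ] 0.43
dust_brush [ 0.7535 -0.083   0.01  ] 0.72
dust_brush side [ 0.7343 -0.0977  0.01  ] 0.88
dust_brush side [0.7557 0.1873 0.01  ] 0.59
```

View pics/crop1.png

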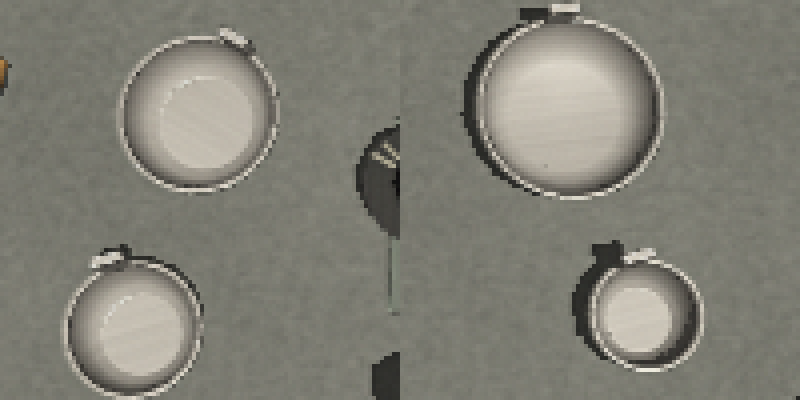

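View pics/stand1.png

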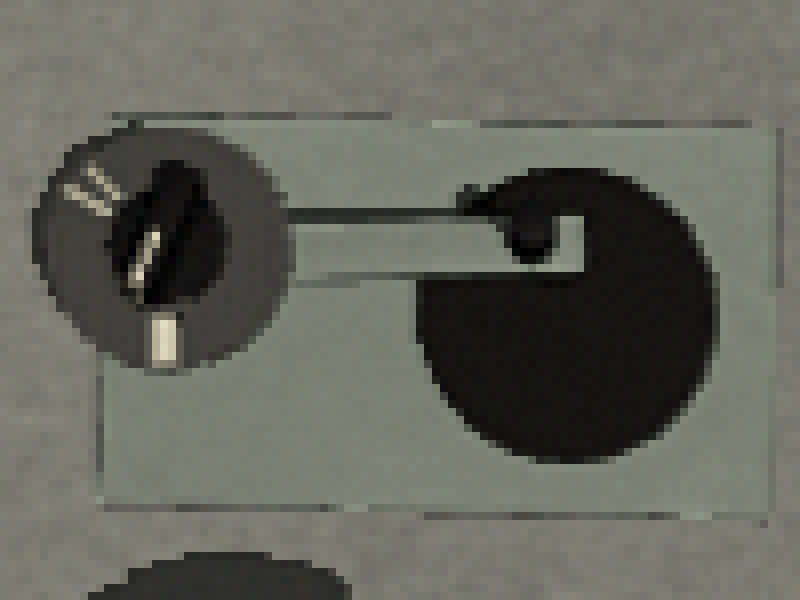

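The crop confirms them: a at (421,216), d at (440,267), b at (230,218) and c at (213,271), each silver with one lug. On the stand crop the pad centre is about (336,244.5) and the dial centre about (285.5,236) in full-picture pixels. The knob line lies about 20° clockwise of the broad mark.

Run:
```python
from h import *
P=lambda x,y,z: ray("top",(265+x/8-.4,205+y/8-.4),z)
pad=P(567,316,.014);print("pad",pad.round(4))
for z in(.125,.138):print("dial",P(164,248,z).round(4), (P(164,248,z)-pad)[:2].round(4),np.linalg.norm((P(164,248,z)-pad)[:2]))
cs=[P(*c,.008) for c in [(110,117),(778,127),(770,518),(100,508)]];print(np.round(cs,4),np.mean(cs,0).round(4))
print("bar",P(180,165,.172).round(4),P(140,297,.172).round(4),"line",P(155,235,.172).round(4),P(135,290,.172).round(4))
print("handle top",P(532,240,.163).round(4))
k,R,t=cal("top");print("cam",(-R.T@t).round(3))
goto([.512,.12,.26],np.radians(0))
```

```text
pad [ 0.5138 -0.0278  0.014 ]
dial [0.5216 0.1239 0.125 ] [0.0078 0.1517] 0.1518777766777973
dial [0.519  0.1228 0.138 ] [0.0052 0.1506] 0.15069012759879544
[[ 0.5995  0.1555  0.008 ]
 [ 0.5912 -0.1144  0.008 ]
 [ 0.4324 -0.1068  0.008 ]
 [ 0.4402  0.159   0.008 ]] [0.5158 0.0233 0.008 ]
bar [0.5428 0.1142 0.172 ] [0.4943 0.1287 0.172 ] line [0.517  0.1233 0.172 ] [0.4969 0.1305 0.172 ]
handle top [ 0.5149 -0.013   0.163 ]
cam [ 0.221 -0.     1.623]
shift cm [ 52.49 -59.26  -2.87] turn [-0.     0.    -1.279] q6 -0.12
```

```bash
cat >> h.py <<'E'
def g(p,yd,say=""):
    """p world TCP target, yd desired tool-y angle deg (exact). predicted final q6 = atan2(p)-yd"""
    o=ctrl.get_obs(); R0=Ro.from_rotvec(o["tool_rot"]); y=R0.apply([0,1,0]); cur=np.degrees(np.arctan2(y[1],y[0]))
    d=R0.inv().apply(np.array(p)-o["tool_pos"])*100
    q1=np.degrees(np.arctan2(p[1],p[0]))
    dq6=(q1-yd)-np.degrees(o["q"][5]); dq1=q1-np.degrees(o["q"][0])
    print(say,"shift",d.round(2),"ztotal",np.round(np.radians(dq6-dq1),3),"q6 end",np.round(np.radians(q1-yd),2),"| pos",np.round(o["tool_pos"],4),"y",cur.round(1),"open",round(o["opening"],4),"grip",round(o["grip_force"],1),"F",np.round(o["contact_force"],1),"Tz",np.round(o["wrist_torque"],2),"t",round(o["t"],2))
E
python3 -m handwheel '[[[52.5,-59.3,-2.9],[0,0,-0.9]],[[52.5,-59.3,-2.9],[0,0,-0.9]],[[52.5,-59.3,-2.9],[0,0,-0.9]],[[52.5,-59.3,-2.9],[0,0,-0.9]],[[52.5,-59.3,-2.9],[0,0,-0.9]]]' -1 40
python3 -c "from h import *
g([.518,.122,.26],72.5)"
```

```text
t: 2.72
tool_pos: [0.3113, -0.3133, 0.243]
tool_rot: [2.595, 1.769, 0.001]
contact_force: [1.0, 0.6, 1.6]
opening: 0.0853
grip_force: 0.0
 shift [48.07  3.32 -1.71] ztotal -1.64 q6 end -1.03 | pos [ 0.3113 -0.3133  0.243 ] y -21.5 open 0.0853 grip 0.0 F [1.  0.6 1.6] Tz [ 0.04 -0.07  0.02] t 2.73
```

```bash
python3 -m handwheel '[[[48.1,3.3,-1.7],[0,0,-0.9]],[[48.1,3.3,-1.7],[0,0,-0.9]],[[48.1,3.3,-1.7],[0,0,-0.9]],[[48.1,3.3,-1.7],[0,0,-0.9]],[[48.1,3.3,-1.7],[0,0,-0.9]]]' >/dev/null
python3 -c "from h import *
g([.518,.122,.26],72.5)"
```

```text
shift [ 9.68 13.89 -0.56] ztotal -0.739 q6 end -1.03 | pos [ 0.4465 -0.0315  0.2543] y 30.2 open 0.0854 grip 0.0 F [ 0.6 -0.7 -0.3] Tz [-0.    0.01 -0.02] t 3.35
```

```bash
python3 -m handwheel '[[[9.7,13.9,-0.6],[0,0,-0.74]],[[9.7,13.9,-0.6],[0,0,-0.74]],[[9.7,13.9,-0.6],[0,0,-0.74]],[[9.7,13.9,-0.6],[0,0,-0.74]],[[9.7,13.9,-0.6],[0,0,-0.74]]]' >/dev/null
python3 -m handwheel '[[[0,0,0],[0,0,0]],[[0,0,0],[0,0,0]]]' >/dev/null
python3 - <<'E'
from h import *
g([.518,.122,.20],72.5)
im=ctrl.get_image("side")
p=proj("side",[.518,.122,.17]).astype(int);print(p)
cv2.imwrite("pics/s2.png",cv2.resize(im[p[1]-60:p[1]+60,p[0]-80:p[0]+80],(640,480),interpolation=3))
E
```

```text
shift [0.1  0.26 5.98] ztotal -0.007 q6 end -1.03 | pos [0.5181 0.1192 0.2598] y 72.1 open 0.0855 grip 0.0 F [ 0.1 -0.1 -0.4] Tz [ 0.04 -0.03  0.  ] t 4.22
[316 193]
```

View pics/s2.png

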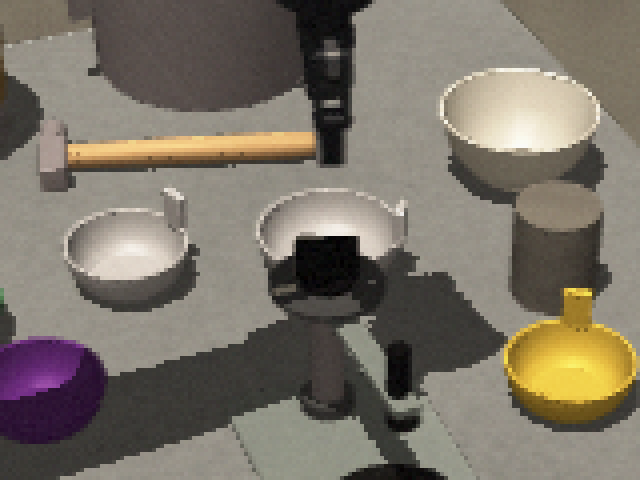

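The gripper sits centred over the knob (knob bar near crop (327,262)), so I'll descend and grip it.

```bash
python3 -m handwheel '[[[0,0.2,6],[0,0,0]],[[0,0.2,9],[0,0,0]],[[0,0.2,11.3],[0,0,0]],[[0,0.2,11.3],[0,0,0]]]' 
python3 -m handwheel '[[[0,0,0],[0,0,0]],[[0,0,0],[0,0,0]],[[0,0,0],[0,0,0]],[[0,0,0],[0,0,0]],[[0,0,0],[0,0,0]]]' 1 40
python3 -m handwheel '[[[0,0,0],[0,0,0]],[[0,0,0],[0,0,0]],[[0,0,0],[0,0,0]]]' >/dev/null
python3 -c "from h import *
g([.518,.122,.146],72.5)"
```

```text
t: 4.78
tool_pos: [0.5172, 0.1212, 0.1445]
tool_rot: [-0.486, -3.099, 0.002]
contact_force: [1.3, 0.3, 0.3]
opening: 0.0854
grip_force: 0.0
t: 5.4
tool_pos: [0.5195, 0.1245, 0.148]
tool_rot: [0.484, 3.102, 0.011]
contact_force: [0.7, 10.0, 2.0]
opening: 0.0133
grip_force: 43.6
 shift [ 0.07 -0.28  0.2 ] ztotal -0.003 q6 end -1.03 | pos [0.5195 0.1245 0.148 ] y 72.3 open 0.0133 grip 43.6 F [0.4 9.8 2.4] Tz [ 1.37 -0.02 -0.08] t 5.78
```

```bash
python3 -m handwheel '[[[0,0.3,0],[0,0,0]],[[0,0.3,0],[0,0,0]]]' 
python3 -m handwheel '[[[0,0,0],[0,0,0.16]],[[0,0,0],[0,0,0.32]],[[0,0,0],[0,0,0.48]],[[0,0,0],[0,0,0.64]],[[0,0,0],[0,0,0.64]]]' 
python3 -m handwheel '[[[0,0,0],[0,0,0.16]],[[0,0,0],[0,0,0.32]],[[0,0,0],[0,0,0.48]],[[0,0,0],[0,0,0.64]],[[0,0,0],[0,0,0.64]]]' 
python3 -c "from h import *
g([.5195,.1245,.148],-37.7)"
```

```text
t: 6.02
tool_pos: [0.5196, 0.1246, 0.148]
tool_rot: [-0.484, -3.104, 0.001]
contact_force: [-4.4, 0.1, 6.9]
opening: 0.013
grip_force: 44.2
t: 6.65
tool_pos: [0.52, 0.1252, 0.148]
tool_rot: [1.434, 2.795, 0.002]
contact_force: [-2.2, 3.1, 5.6]
opening: 0.0134
grip_force: 44.1
t: 7.28
tool_pos: [0.5207, 0.1255, 0.148]
tool_rot: [2.238, 2.204, 0.005]
contact_force: [1.5, 5.4, 4.6]
opening: 0.0132
grip_force: 44.0
 shift [-0.1  -0.12 -0.  ] ztotal 0.643 q6 end 0.89 | pos [0.5207 0.1255 0.148 ] y -0.9 open 0.0132 grip 44.0 F [1.5 5.4 4.6] Tz [ 0.8  -0.03 -0.08] t 7.28
```

```bash
python3 -m handwheel '[[[0,0,0],[0,0,0.16]],[[0,0,0],[0,0,0.32]],[[0,0,0],[0,0,0.48]],[[0,0,0],[0,0,0.64]],[[0,0,0],[0,0,0.64]]]' >/dev/null
python3 -m handwheel '[[[0,0,0],[0,0,0]],[[0,0,0],[0,0,0]]]'
python3 -m handwheel '[[[0,0,0],[0,0,0]],[[0,0,0],[0,0,0]],[[0,0,0],[0,0,0]],[[0,0,0],[0,0,0]],[[0,0,0],[0,0,0]]]' -1 
python3 -m handwheel '[[[0,0,-6],[0,0,0]],[[0,0,-12],[0,0,0]],[[0,0,-12],[0,0,0]]]' >/dev/null
python3 -c "from h import *
g([.5195,.1245,.268],-37.7)
g([.65,.0,.268],-37.7)"
```

```text
t: 8.15
tool_pos: [0.5214, 0.1252, 0.148]
tool_rot: [2.817, 1.389, 0.008]
contact_force: [4.4, 4.8, 2.8]
opening: 0.0132
grip_force: 43.8
t: 8.78
tool_pos: [0.5197, 0.1245, 0.1466]
tool_rot: [2.821, 1.383, -0.0]
contact_force: [-0.7, 0.7, -0.4]
opening: 0.0857
grip_force: 0.0
 shift [-0.23 -0.24  0.61] ztotal -0.001 q6 end 0.89 | pos [0.5228 0.1249 0.2741] y -37.7 open 0.0853 grip 0.0 F [0.3 0.2 0.4] Tz [-0.06 -0.   -0.02] t 9.15
 shift [-2.09 17.7   0.76] ztotal -0.001 q6 end 0.66 | pos [0.5228 0.1249 0.2741] y -37.7 open 0.0853 grip 0.0 F [0.3 0.2 0.4] Tz [-0.06 -0.   -0.02] t 9.15
```

Run:
```python
from h import *
g([.516,-.010,.23],-37.7)
```

```text
shift [-11.12   7.68   4.39] ztotal -0.001 q6 end 0.64 | pos [0.5228 0.1249 0.2741] y -37.7 open 0.0853 grip 0.0 F [0.3 0.2 0.4] Tz [-0.06 -0.   -0.02] t 9.15
```

```bash
python3 -m handwheel '[[[-11.1,7.7,4.4],[0,0,0]],[[-11.1,7.7,4.4],[0,0,0]],[[-11.1,7.7,4.4],[0,0,0]],[[-11.1,7.7,4.4],[0,0,0]],[[-11.1,7.7,4.4],[0,0,0]]]' >/dev/null
python3 - <<'E'
from h import *
g([.516,-.010,.131],-37.7)
im=ctrl.get_image("side")
a=cv2.resize(im[160:280,260:420],(400,300),interpolation=3)
im=ctrl.get_image("top")
b=cv2.resize(im[200:275,265:365],(400,300),interpolation=3)
cv2.imwrite("pics/k3.png",np.hstack([a,b]))
p0=np.array([.516,-.010]);c=np.array([.5205,.125]);y=np.array([.791,-.612]);x=np.array([.612,.791])
for th in np.arange(1,6)*.15:
    v=Ro.from_rotvec([0,0,th]).apply([*(p0-c),0])[:2]+c-p0
    print(th.round(2),(v@x*100).round(2),(v@y*100).round(2))
E
```

```text
shift [0.12 0.28 9.22] ztotal 0.0 q6 end 0.64 | pos [ 0.513  -0.0093  0.2232] y -37.7 open 0.0857 grip 0.0 F [-0.  -0.3 -0.3] Tz [ 0.01 -0.02  0.02] t 9.78
0.15 1.3 1.55
0.3 2.83 2.88
0.45 4.53 3.98
0.6 6.38 4.8
0.75 8.33 5.35
```

View pics/k3.png

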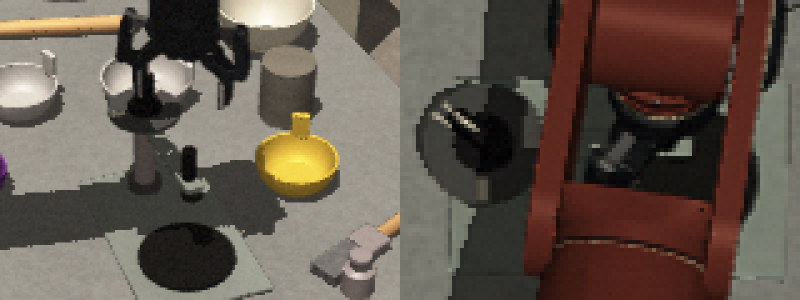

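The white line points up-left towards the thin marks at about (440,112) in the right panel. I'll enlarge that area to check it.

Run:
```python
from h import *
im=ctrl.get_image("top")
cv2.imwrite("pics/k4.png",cv2.resize(im[215:255,265:305],(560,560),interpolation=cv2.INTER_CUBIC))
```

```text
(no output)
```

View pics/k4.png

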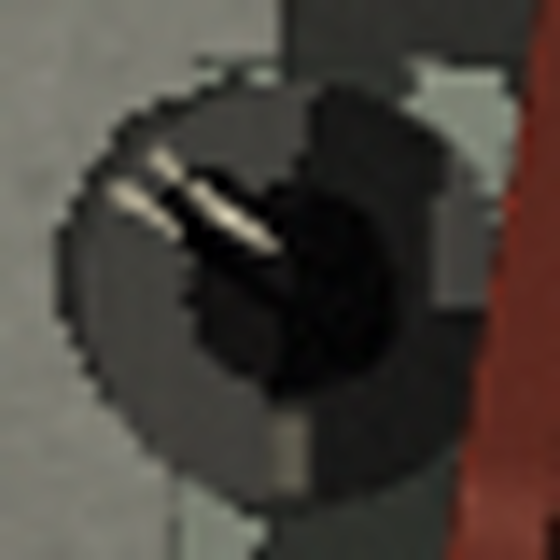

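The line lies between the two thin marks at about 125°. This agrees with the gripper angle, which gives 126° = 2.20 rad. Next I'll grip the handle.

```bash
python3 -m handwheel '[[[0.1,0.3,5],[0,0,0]],[[0.1,0.3,9.1],[0,0,0]],[[0.1,0.3,9.1],[0,0,0]]]' 
python3 -m handwheel '[[[0,0,0],[0,0,0]],[[0,0,0],[0,0,0]],[[0,0,0],[0,0,0]],[[0,0,0],[0,0,0]],[[0,0,0],[0,0,0]]]' 1 30
python3 -m handwheel '[[[0,0,0],[0,0,0]],[[0,0,0],[0,0,0]]]'
```

```text
t: 10.3
tool_pos: [0.513, -0.0102, 0.1282]
tool_rot: [-2.816, -1.383, 0.01]
contact_force: [0.4, 0.7, 0.5]
opening: 0.0856
grip_force: 0.0
t: 10.92
tool_pos: [0.5166, -0.0122, 0.1333]
tool_rot: [2.818, 1.382, 0.003]
contact_force: [0.1, -3.2, 5.4]
opening: 0.0171
grip_force: 29.7
t: 11.18
tool_pos: [0.5166, -0.0122, 0.1332]
tool_rot: [2.819, 1.382, 0.002]
contact_force: [-0.8, -4.1, 5.7]
opening: 0.0171
grip_force: 29.7
```

```bash
python3 -m handwheel '[[[1.3,1.6,0],[0,0,-0.15]],[[2.8,2.9,0],[0,0,-0.3]],[[4.5,4.0,0],[0,0,-0.45]],[[6.4,4.8,0],[0,0,-0.6]],[[8.3,5.4,0],[0,0,-0.75]]]' 
python3 -m handwheel '[[[1.3,1.6,0],[0,0,-0.15]],[[2.8,2.9,0],[0,0,-0.3]],[[4.5,4.0,0],[0,0,-0.45]],[[6.4,4.8,0],[0,0,-0.6]],[[8.3,5.4,0],[0,0,-0.75]]]' 
python3 -m handwheel '[[[0,0,0],[0,0,0]],[[0,0,0],[0,0,0]],[[0,0,0],[0,0,0]]]'
```

```text
t: 11.8
tool_pos: [0.6105, 0.0214, 0.1333]
tool_rot: [2.113, 2.324, 0.002]
contact_force: [-2.5, 2.4, 8.2]
opening: 0.0175
grip_force: 29.9
t: 12.42
tool_pos: [0.6565, 0.1095, 0.1333]
tool_rot: [1.114, 2.935, 0.003]
contact_force: [-2.0, 0.6, 7.5]
opening: 0.0163
grip_force: 29.8
t: 12.8
tool_pos: [0.6565, 0.1095, 0.1333]
tool_rot: [1.122, 2.932, 0.004]
contact_force: [1.2, 1.2, 5.2]
opening: 0.0172
grip_force: 29.7
```

```bash
python3 -m handwheel '[[[0,0,0],[0,0,0]],[[0,0,0],[0,0,0]],[[0,0,0],[0,0,0]],[[0,0,0],[0,0,0]]]' -1 60
python3 -m handwheel '[[[0,0,-6],[0,0,0]],[[0,0,-12],[0,0,0]],[[0,0,-12],[0,0,0]]]' >/dev/null
cat >> h.py <<'E'
def lug(px,c0,z=.07,c="top"):
    P=ray(c,px,z)[:2]; v=P-np.array(c0); print("lug",P.round(4),"r",np.hypot(*v).round(4),"ang",np.degrees(np.arctan2(v[1],v[0])).round(1)); return P
E
python3 - <<'E'
from h import *
for n,px,c in [("a",(421,191.7),(.594,-.3042)),("d",(439.7,253.7),(.4278,-.3549)),("b",(239,199.2),(.5986,.3094)),("c",(206.7,254.7),(.4264,.3575))]:
    print(n,end=" ");lug(px,c)
g([.667,-.30,.25],2)
E
```

```text
t: 13.3
tool_pos: [0.6551, 0.1087, 0.1313]
tool_rot: [-1.121, -2.934, 0.0]
contact_force: [0.2, -1.3, 0.8]
opening: 0.0848
grip_force: 0.0
a lug [ 0.6665 -0.2976] r 0.0728 ang 5.2
d lug [ 0.469  -0.3451] r 0.0424 ang 13.4
b lug [0.6514 0.2734] r 0.0639 ang -34.3
c lug [0.4764 0.3699] r 0.0515 ang 13.9
 shift [-27.88 -29.93   1.  ] ztotal 0.806 q6 end -0.46 | pos [0.6586 0.109  0.2602] y 48.2 open 0.0855 grip 0.0 F [-0.2 -0.3  0.1] Tz [ 0.09 -0.02 -0.  ] t 13.68
```

Measured lug radii of 73, 42, 64 and 52 mm match the given sizes. I'll go to cover a first.

```bash
python3 -m handwheel '[[[-27.9,-29.9,1],[0,0,0.75]],[[-27.9,-29.9,1],[0,0,0.75]],[[-27.9,-29.9,1],[0,0,0.75]],[[-27.9,-29.9,1],[0,0,0.75]],[[-27.9,-29.9,1],[0,0,0.75]]]' >/dev/null
python3 -c "from h import *
g([.667,-.298,.16],5.2)"
```

```text
shift [-9.28 -0.26  8.29] ztotal -0.001 q6 end -0.51 | pos [ 0.6614 -0.2054  0.243 ] y 5.1 open 0.0855 grip 0.0 F [1.1 0.1 0.3] Tz [-0.02 -0.05  0.01] t 14.3
```

```bash
python3 -m handwheel '[[[-9.3,-0.2,0],[0,0,0]],[[-9.3,-0.2,3],[0,0,0]],[[-9.3,-0.2,8.3],[0,0,0]],[[-9.3,-0.2,8.3],[0,0,0]],[[-9.3,-0.2,8.3],[0,0,0]]]' >/dev/null
python3 - <<'E'
from h import *
g([.667,-.298,.043],5.2)
im=ctrl.get_image("side")
a=cv2.resize(im[240:360,330:490],(640,480),interpolation=3)
cv2.imwrite("pics/a5.png",a)
E
```

```text
shift [-0.16 -0.21 11.92] ztotal 0.001 q6 end -0.51 | pos [ 0.6688 -0.2962  0.1622] y 5.2 open 0.0854 grip 0.0 F [ 0.3 -0.8  1.1] Tz [-0.02 -0.02 -0.  ] t 14.93
```

View pics/a5.png

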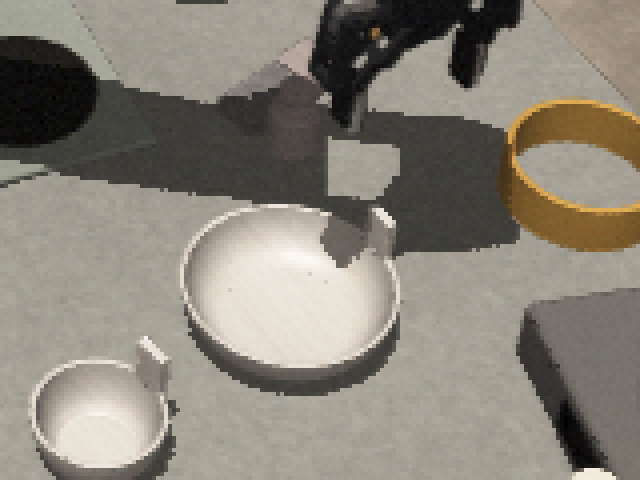

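The fingers straddle the lug (crop (381,235)), with the inner finger over the bowl. I'll descend and grip.

```bash
python3 -m handwheel '[[[-0.1,-0.2,6],[0,0,0]],[[-0.1,-0.2,10],[0,0,0]],[[-0.1,-0.2,11.9],[0,0,0]],[[-0.1,-0.2,11.9],[0,0,0]]]' 
python3 -m handwheel '[[[0,0,0],[0,0,0]],[[0,0,0],[0,0,0]],[[0,0,0],[0,0,0]],[[0,0,0],[0,0,0]],[[0,0,0],[0,0,0]]]' 1 60
python3 -m handwheel '[[[0,0,0],[0,0,0]],[[0,0,0],[0,0,0]],[[0,0,-5],[0,0,0]],[[0,0,-10],[0,0,0]],[[0,0,-12],[0,0,0]]]'
python3 -c "from h import *
a=np.radians(15);g([.5155+.073*np.cos(a),-.0268+.073*np.sin(a),.16],15)"
```

```text
t: 15.48
tool_pos: [0.6669, -0.2973, 0.0427]
tool_rot: [2.117, 2.321, 0.0]
contact_force: [-0.6, -0.6, 0.2]
opening: 0.0853
grip_force: 0.0
t: 16.1
tool_pos: [0.6668, -0.2977, 0.0427]
tool_rot: [2.118, 2.32, 0.0]
contact_force: [0.8, 0.9, 1.3]
opening: 0.0071
grip_force: 60.4
t: 16.73
tool_pos: [0.6678, -0.2983, 0.1656]
tool_rot: [2.115, 2.316, 0.002]
contact_force: [0.7, -0.5, -1.8]
opening: 0.0073
grip_force: 59.9
 shift [29.67 -5.51  0.45] ztotal -0.171 q6 end -0.28 | pos [ 0.6678 -0.2983  0.1656] y 5.2 open 0.0073 grip 59.9 F [ 0.7 -0.5 -1.8] Tz [ 0.01 -0.14  0.01] t 16.73
```

```bash
python3 -m handwheel '[[[5,-0.9,0],[0,0,-0.03]],[[10.5,-1.9,0],[0,0,-0.06]],[[16,-3,0],[0,0,-0.1]],[[21.5,-4,0],[0,0,-0.13]],[[26,-4.8,0],[0,0,-0.17]]]' >/dev/null
python3 -m handwheel '[[[2.5,-1,0],[0,0,0]],[[3.8,-0.1,0],[0,0,0]],[[3.8,-0.1,0],[0,0,0]]]' >/dev/null
python3 - <<'E'
from h import *
a=np.radians(15);g([.5155+.073*np.cos(a),-.0268+.073*np.sin(a),.06],15)
E
```

```text
shift [-0.22  0.1  10.12] ztotal 0.0 q6 end -0.28 | pos [ 0.5846 -0.0061  0.1612] y 15.0 open 0.0065 grip 59.9 F [-0.6 -0.3 -1.2] Tz [-0.01 -0.12 -0.01] t 17.73
```

```bash
python3 -m handwheel '[[[-0.2,0.1,4],[0,0,0]],[[-0.2,0.1,8],[0,0,0]],[[-0.2,0.1,10.1],[0,0,0]],[[-0.2,0.1,10.3],[0,0,0]],[[-0.2,0.1,10.3],[0,0,0]]]'
python3 -m handwheel '[[[0,0,0],[0,0,0]],[[0,0,0],[0,0,0]],[[0,0,0],[0,0,0]],[[0,0,0],[0,0,0]]]' -1
python3 -m handwheel '[[[0,0,-6],[0,0,0]],[[0,0,-12],[0,0,0]],[[0,0,-18],[0,0,0]],[[0,0,-18],[0,0,0]]]'
python3 -c "from h import *
g([.6514,.2734,.25],-34.3)"
```

```text
t: 18.35
tool_pos: [0.5867, -0.0087, 0.0601]
tool_rot: [1.913, 2.49, 0.001]
contact_force: [0.1, 0.3, -1.4]
opening: 0.007
grip_force: 60.0
t: 18.85
tool_pos: [0.5859, -0.0082, 0.0594]
tool_rot: [1.913, 2.492, 0.0]
contact_force: [0.6, -0.0, 0.1]
opening: 0.0782
grip_force: 0.0
t: 19.35
tool_pos: [0.5891, -0.0086, 0.247]
tool_rot: [1.906, 2.483, 0.01]
contact_force: [-0.1, -0.1, -0.3]
opening: 0.0855
grip_force: 0.0
 shift [25.64 13.3  -0.27] ztotal 0.86 q6 end 1.0 | pos [ 0.5891 -0.0086  0.247 ] y 15.0 open 0.0855 grip 0.0 F [-0.1 -0.1 -0.3] Tz [ 0.    0.02 -0.02] t 19.35
```

```bash
python3 -m handwheel '[[[25.6,13.3,-0.3],[0,0,0.86]],[[25.6,13.3,-0.3],[0,0,0.86]],[[25.6,13.3,-0.3],[0,0,0.86]],[[25.6,13.3,-0.3],[0,0,0.86]],[[25.6,13.3,-0.3],[0,0,0.86]]]' >/dev/null
python3 - <<'E'
from h import *
g([.6514,.2734,.16],-34.3)
im=ctrl.get_image("top")
for p in [(440,267),(230,218),(213,271)]:
    try: c,D,e,P=rim(im,p); print(p,c.round(4),"D",round(D,4))
    except Exception as x: print(p,x)
s=ctrl.get_image("side")
cv2.imwrite("pics/b6.png",np.hstack([cv2.resize(im[160:300,170:360],(400,300)),cv2.resize(s[170:305,230:410],(400,300))]))
E
```

```text
shift [0.02 0.45 8.03] ztotal -0.004 q6 end 1.0 | pos [0.6477 0.2758 0.2403] y -34.5 open 0.0854 grip 0.0 F [0.2 0.5 0.2] Tz [ 0.   -0.02 -0.06] t 19.98
(440, 267) [ 0.4278 -0.3547] D 0.0853
(230, 218) [0.1919 0.0777] D 0.8963
(213, 271) [0.4303 0.3577] D 0.1064
```

View pics/b6.png

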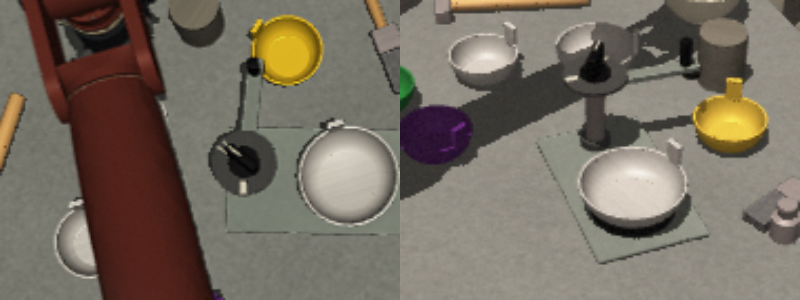

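Cover a lies level on the pad. Cover b (side view about (318,191)) and cover c are where they were, so I'll pick b.

```bash
python3 -m handwheel '[[[0,0.4,5],[0,0,0]],[[0,0.4,10],[0,0,0]],[[0,0.4,15],[0,0,0]],[[0,0.4,19.7],[0,0,0]],[[0,0.4,19.7],[0,0,0]]]' 
python3 -m handwheel '[[[0,0,0],[0,0,0]],[[0,0,0],[0,0,0]],[[0,0,0],[0,0,0]],[[0,0,0],[0,0,0]],[[0,0,0],[0,0,0]]]' 1 60
python3 -m handwheel '[[[0,0,0],[0,0,0]],[[0,0,0],[0,0,0]],[[0,0,-5],[0,0,0]],[[0,0,-10],[0,0,0]],[[0,0,-15],[0,0,0]]]'
python3 -c "from h import *
a=np.radians(-75);g([.5155+.063*np.cos(a),-.0268+.063*np.sin(a),.25],-75)"
```

```text
t: 20.7
tool_pos: [0.6468, 0.2689, 0.0384]
tool_rot: [-2.776, -1.466, 0.019]
contact_force: [-1.2, -0.4, -0.4]
opening: 0.0855
grip_force: 0.0
t: 21.32
tool_pos: [0.6514, 0.2715, 0.0466]
tool_rot: [-2.777, -1.467, 0.001]
contact_force: [-3.2, -0.2, 6.3]
opening: 0.0063
grip_force: 58.5
t: 21.95
tool_pos: [0.6511, 0.271, 0.196]
tool_rot: [2.778, 1.467, -0.001]
contact_force: [1.2, -0.2, -1.7]
opening: 0.007
grip_force: 59.4
 shift [-36.35  10.36  -5.37] ztotal 0.71 q6 end 1.15 | pos [0.6511 0.271  0.196 ] y -34.3 open 0.007 grip 59.4 F [ 1.2 -0.2 -1.7] Tz [-0.07 -0.06  0.03] t 21.95
```

```bash
python3 -m handwheel '[[[0,0,-5.4],[0,0,0.05]],[[-5,1.4,-6],[0,0,0.2]],[[-10.5,3,-6],[0,0,0.35]],[[-16,4.6,-6],[0,0,0.5]],[[-21.5,6.1,-6],[0,0,0.65]]]' >/dev/null
python3 -c "from h import *
a=np.radians(-75);g([.5155+.063*np.cos(a),-.0268+.063*np.sin(a),.25],-75)"
```

```text
shift [-9.07 12.31  0.48] ztotal 0.055 q6 end 1.15 | pos [0.5796 0.0576 0.2547] y -71.8 open 0.0068 grip 59.5 F [ 1.  -0.4 -1.1] Tz [-0.1  -0.05 -0.03] t 22.57
```

```bash
python3 -m handwheel '[[[-3.5,4.5,0.5],[0,0,0.05]],[[-7,9,0.5],[0,0,0.05]],[[-9.1,12.3,0.5],[0,0,0.055]],[[-9.1,12.3,0.5],[0,0,0.055]]]' >/dev/null
python3 -c "from h import *
a=np.radians(-75);g([.5155+.063*np.cos(a),-.0268+.063*np.sin(a),.068],-75)"
```

```text
shift [-0.02 -0.1  18.18] ztotal 0.001 q6 end 1.15 | pos [ 0.5324 -0.0885  0.2498] y -74.9 open 0.0066 grip 59.4 F [ 1.6  0.4 -1.5] Tz [-0.07 -0.06 -0.03] t 23.07
```

```bash
python3 -m handwheel '[[[0,-0.1,6],[0,0,0]],[[0,-0.1,12],[0,0,0]],[[0,-0.1,16],[0,0,0]],[[0,-0.1,18],[0,0,0]],[[0,-0.1,18.1],[0,0,0]]]'
python3 -m handwheel '[[[0,0,0.15],[0,0,0]],[[0,0,0.3],[0,0,0]],[[0,0,0.3],[0,0,0]]]'
python3 -m handwheel '[[[0,0,0],[0,0,0]],[[0,0,0],[0,0,0]],[[0,0,0],[0,0,0]],[[0,0,0],[0,0,0]]]' -1
python3 -m handwheel '[[[0,0,-6],[0,0,0]],[[0,0,-12],[0,0,0]],[[0,0,-18],[0,0,0]],[[0,0,-18],[0,0,0]]]' >/dev/null
python3 - <<'E'
from h import *
im=ctrl.get_image("top"); s=ctrl.get_image("side")
c,D,e,P=rim(im,(213,271)); print(c.round(4),"D",round(D,4))
cv2.imwrite("pics/c7.png",np.hstack([cv2.resize(im[180:300,190:350],(400,300),interpolation=3),cv2.resize(s[170:305,230:410],(400,300))]))
g([.4764,.3699,.25],13.9)
E
```

```text
t: 23.7
tool_pos: [0.5328, -0.0848, 0.0687]
tool_rot: [-3.113, -0.419, 0.002]
contact_force: [0.1, 0.2, -1.8]
opening: 0.0068
grip_force: 59.4
t: 24.08
tool_pos: [0.5337, -0.0855, 0.0672]
tool_rot: [3.113, 0.418, 0.003]
contact_force: [0.4, 0.3, -2.2]
opening: 0.0066
grip_force: 59.4
t: 24.58
tool_pos: [0.5331, -0.0853, 0.0662]
tool_rot: [3.114, 0.418, 0.0]
contact_force: [-0.0, 0.1, 0.6]
opening: 0.0782
grip_force: 0.0
[0.4264 0.3575] D 0.1063
 shift [  6.52 -45.42  -0.35] ztotal -1.547 q6 end 0.42 | pos [ 0.5333 -0.0854  0.2468] y -74.7 open 0.0854 grip 0.0 F [-0.8  0.4 -0. ] Tz [ 0.03  0.05 -0.  ] t 25.18
```

View pics/c7.png

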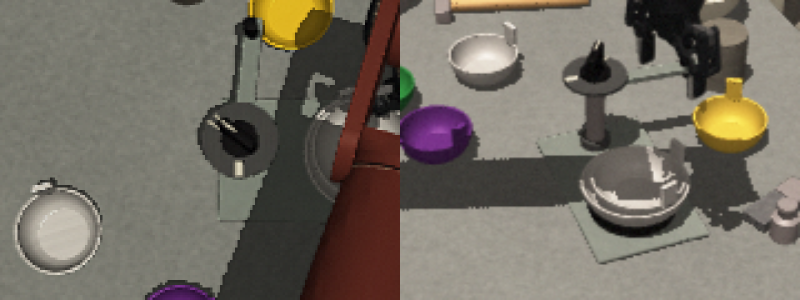

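Cover b sits in a on the pad, and c is unchanged at (213,271). I'll go to c and check the stack from there.

```bash
python3 -m handwheel '[[[6.5,-45.4,-0.5],[0,0,-0.9]],[[6.5,-45.4,-0.5],[0,0,-0.9]],[[6.5,-45.4,-0.5],[0,0,-0.9]],[[6.5,-45.4,-0.5],[0,0,-0.9]],[[6.5,-45.4,-0.5],[0,0,-0.9]]]' >/dev/null
python3 - <<'E'
from h import *
g([.4764,.3699,.16],13.9)
im=ctrl.get_image("top")
cv2.imwrite("pics/st8.png",cv2.resize(im[200:290,290:390],(500,450),interpolation=3))
E
```

```text
shift [12.63 -7.03  8.65] ztotal -0.642 q6 end 0.42 | pos [0.4924 0.2263 0.2467] y -22.9 open 0.0853 grip 0.0 F [ 0.4  0.6 -0.2] Tz [ 0.04 -0.02 -0.02] t 25.8
```

View pics/st8.png

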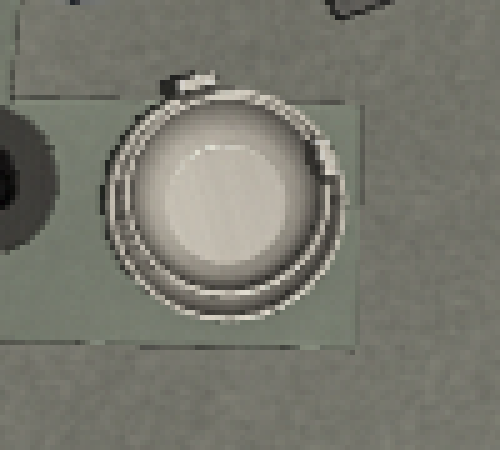

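Cover b is nested in a with its lug at about −73° and is offset about 4 mm from a, which is within the play. Next is cover c.

```bash
python3 -m handwheel '[[[12.6,-7,0],[0,0,-0.64]],[[12.6,-7,0],[0,0,-0.64]],[[12.6,-7,4],[0,0,-0.64]],[[12.6,-7,8.6],[0,0,-0.64]],[[12.6,-7,8.6],[0,0,-0.64]]]' >/dev/null
python3 - <<'E'
from h import *
g([.4764,.3699,.044],13.9)
print("a",ray("top",(290+226/5-.4,200+205/5-.4),.054).round(4),"b",ray("top",(290+230/5-.4,200+197/5-.4),.059).round(4))
E
```

```text
shift [ 0.4   0.36 11.18] ztotal -0.007 q6 end 0.42 | pos [0.4752 0.366  0.1559] y 13.5 open 0.085 grip 0.0 F [-0.8  0.6  0.2] Tz [-0.02 -0.04  0.  ] t 26.48
a [ 0.5176 -0.0252  0.054 ] b [ 0.5217 -0.0277  0.059 ]
```

```bash
python3 -m handwheel '[[[0.4,0.3,4],[0,0,0]],[[0.4,0.3,8],[0,0,0]],[[0.4,0.3,11],[0,0,0]],[[0.4,0.3,11],[0,0,0]]]' 
python3 -m handwheel '[[[0,0,0],[0,0,0]],[[0,0,0],[0,0,0]],[[0,0,0],[0,0,0]],[[0,0,0],[0,0,0]],[[0,0,0],[0,0,0]]]' 1 60
python3 -m handwheel '[[[0,0,0],[0,0,0]],[[0,0,-5],[0,0,0]],[[0,0,-10],[0,0,0]],[[0,0,-15],[0,0,0]],[[0,0,-20],[0,0,0]]]'
python3 -c "from h import *
a=np.radians(-120);g([.513+.053*np.cos(a),-.027+.053*np.sin(a),.25],-120)"
```

```text
t: 26.98
tool_pos: [0.48, 0.3714, 0.0516]
tool_rot: [-1.946, -2.464, 0.007]
contact_force: [1.5, 0.3, 0.7]
opening: 0.086
grip_force: 0.0
t: 27.6
tool_pos: [0.4813, 0.3726, 0.0543]
tool_rot: [1.944, 2.468, -0.001]
contact_force: [-1.5, -1.4, 5.2]
opening: 0.0063
grip_force: 60.0
t: 28.22
tool_pos: [0.481, 0.3726, 0.2544]
tool_rot: [-1.944, -2.467, 0.0]
contact_force: [0.8, 0.5, 0.7]
opening: 0.006
grip_force: 59.7
 shift [-43.45  -9.88   0.43] ztotal 2.33 q6 end 1.95 | pos [0.481  0.3726 0.2544] y 13.5 open 0.006 grip 59.7 F [0.8 0.5 0.7] Tz [ 0.04 -0.04 -0.05] t 28.23
```

Run:
```python
from h import *
im=ctrl.get_image("side"); p=proj("side",[.43,.36,.2]).astype(int); print(p)
y0=max(p[1]-75,0);x0=p[0]-100
cv2.imwrite("pics/c9.png",cv2.resize(im[y0:y0+150,x0:x0+200],(600,450),interpolation=3))
```

```text
[265 153]
```

View pics/c9.png

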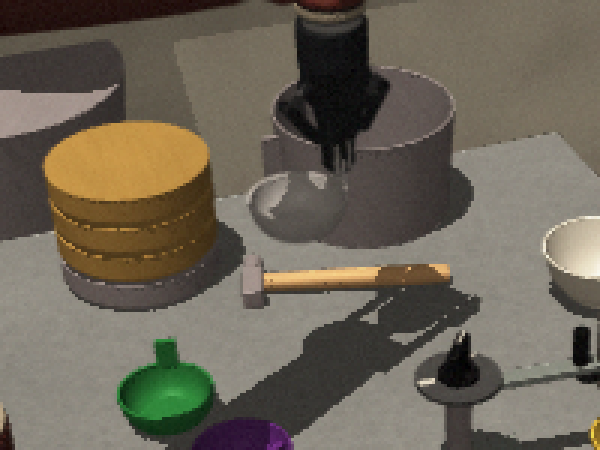

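Cover c is held by its lug in front of the grey pot (crop (297,205)). I'll carry it to the stack.

```bash
python3 -m handwheel '[[[-5,-1,0],[0,0,0.17]],[[-10,-2.2,0],[0,0,0.35]],[[-15,-3.4,0],[0,0,0.53]],[[-20,-4.5,0],[0,0,0.71]],[[-25,-5.7,0],[0,0,0.89]]]' >/dev/null
python3 -c "from h import *
a=np.radians(-120);g([.513+.053*np.cos(a),-.027+.053*np.sin(a),.25],-120)"
```

```text
shift [-14.68  11.7    0.27] ztotal 1.435 q6 end 1.95 | pos [0.4841 0.1148 0.2527] y -37.8 open 0.0063 grip 59.7 F [-0.   0.1 -0.6] Tz [-0.05 -0.09 -0.03] t 28.9
```

```bash
python3 -m handwheel '[[[-3.5,3,0.2],[0,0,0.17]],[[-7.5,6,0.2],[0,0,0.35]],[[-11,9,0.2],[0,0,0.53]],[[-14.7,11.7,0.2],[0,0,0.71]],[[-14.7,11.7,0.2],[0,0,0.89]]]' >/dev/null
python3 -m handwheel '[[[0,0,0],[0,0,0.17]],[[0,0,0],[0,0,0.35]],[[0,0,0],[0,0,0.54]],[[0,0,0],[0,0,0.54]]]' >/dev/null
python3 -c "from h import *
a=np.radians(-120);g([.513+.053*np.cos(a),-.027+.053*np.sin(a),.08],-120)"
```

```text
shift [-0.02  0.18 17.08] ztotal 0.012 q6 end 1.95 | pos [ 0.4876 -0.0715  0.2508] y -119.3 open 0.0063 grip 59.7 F [ 0.9 -0.1 -1. ] Tz [-0.07  0.03  0.04] t 30.02
```

```bash
python3 -m handwheel '[[[0,0.1,6],[0,0,0]],[[0,0.1,12],[0,0,0]],[[0,0.1,15],[0,0,0]],[[0,0.1,17],[0,0,0]],[[0,0.1,17],[0,0,0]]]'
python3 -m handwheel '[[[0,0,0.15],[0,0,0]],[[0,0,0.3],[0,0,0]],[[0,0,0.3],[0,0,0]]]'
python3 -m handwheel '[[[0,0,0],[0,0,0]],[[0,0,0],[0,0,0]],[[0,0,0],[0,0,0]],[[0,0,0],[0,0,0]]]' -1
python3 -m handwheel '[[[0,0,-6],[0,0,0]],[[0,0,-12],[0,0,0]],[[0,0,-18],[0,0,0]],[[0,0,-18],[0,0,0]]]' >/dev/null
python3 - <<'E'
from h import *
im=ctrl.get_image("top")
c,D,e,P=rim(im,(440,267)); print(c.round(4),"D",round(D,4))
g([.469,-.345,.25],13.4)
g([.469,-.345,.25],-166.6)
E
```

```text
t: 30.65
tool_pos: [0.4874, -0.0721, 0.0807]
tool_rot: [-3.039, 0.793, 0.0]
contact_force: [0.3, 0.3, -0.6]
opening: 0.0063
grip_force: 59.7
t: 31.02
tool_pos: [0.4875, -0.0724, 0.0788]
tool_rot: [-3.039, 0.797, -0.001]
contact_force: [0.6, 0.9, 0.1]
opening: 0.006
grip_force: 59.8
t: 31.52
tool_pos: [0.4872, -0.0724, 0.0785]
tool_rot: [3.039, -0.797, -0.0]
contact_force: [0.3, 0.0, -0.1]
opening: 0.0779
grip_force: 0.0
[ 0.4279 -0.3548] D 0.0854
 shift [11.64 24.68  1.23] ztotal -2.318 q6 end -0.87 | pos [ 0.4887 -0.0728  0.2619] y -119.4 open 0.0857 grip 0.0 F [-0.8  0.1 -0.6] Tz [ 0.07 -0.    0.05] t 32.08
 shift [11.64 24.68  1.23] ztotal 0.824 q6 end 2.27 | pos [ 0.4887 -0.0728  0.2619] y -119.4 open 0.0857 grip 0.0 F [-0.8  0.1 -0.6] Tz [ 0.07 -0.    0.05] t 32.08
```

```bash
python3 -m handwheel '[[[11.6,24.7,1],[0,0,-0.93]],[[11.6,24.7,1],[0,0,-0.93]],[[11.6,24.7,1],[0,0,-0.93]],[[11.6,24.7,1],[0,0,-0.93]],[[11.6,24.7,1],[0,0,-0.93]]]' >/dev/null
python3 -m handwheel '[[[0,0,0],[0,0,-0.93]],[[0,0,0],[0,0,-0.93]],[[0,0,0],[0,0,-0.93]],[[0,0,0],[0,0,-0.93]],[[0,0,0],[0,0,-0.93]]]' >/dev/null
python3 -m handwheel '[[[0,0,0],[0,0,-0.17]],[[0,0,0],[0,0,-0.34]],[[0,0,0],[0,0,-0.46]],[[0,0,0],[0,0,-0.46]],[[0,0,0],[0,0,-0.46]]]' >/dev/null
python3 - <<'E'
from h import *
g([.469,-.345,.16],13.4)
im=ctrl.get_image("top"); s=ctrl.get_image("side")
cv2.imwrite("pics/st10.png",np.hstack([cv2.resize(im[200:290,290:390],(400,360),interpolation=3),cv2.resize(s[210:300,290:390],(400,360),interpolation=3)]))
E
```

```text
shift [-0.14  0.23  8.71] ztotal -0.048 q6 end -0.87 | pos [ 0.4667 -0.3442  0.2471] y 10.6 open 0.0854 grip 0.0 F [ 1.  -0.3 -0. ] Tz [-0.   -0.03 -0.04] t 33.95
```

View pics/st10.png

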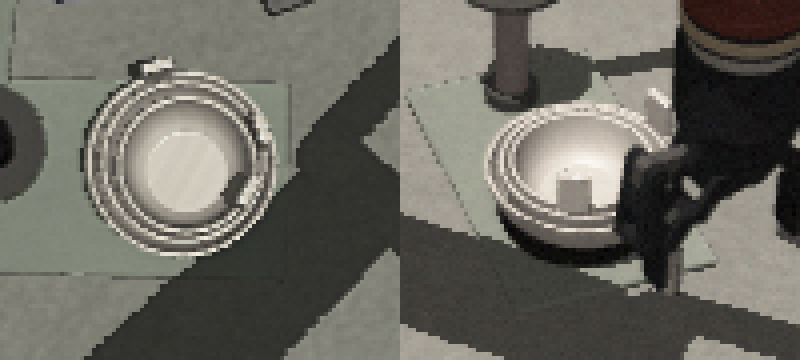

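Covers a, b and c are nested concentrically, with their lugs spread apart. Next is d.

```bash
python3 -m handwheel '[[[-0.1,0.2,6],[0,0,-0.05]],[[-0.1,0.2,12],[0,0,-0.05]],[[-0.1,0.2,17],[0,0,-0.05]],[[-0.1,0.2,17],[0,0,-0.05]],[[-0.1,0.2,17],[0,0,-0.05]]]' >/dev/null
python3 -c "from h import *
g([.469,-.345,.045],13.4)"
```

```text
shift [ 0.15 -0.1   3.57] ztotal 0.003 q6 end -0.87 | pos [ 0.4703 -0.3462  0.0808] y 13.6 open 0.0853 grip 0.0 F [-0.7  0.8  1.4] Tz [ 0.02 -0.06 -0.01] t 34.67
```

```bash
python3 -m handwheel '[[[0.1,-0.1,2],[0,0,0]],[[0.1,-0.1,3.5],[0,0,0]],[[0.1,-0.1,3.5],[0,0,0]]]' >/dev/null
python3 -m handwheel '[[[0,0,0],[0,0,0]],[[0,0,0],[0,0,0]],[[0,0,0],[0,0,0]],[[0,0,0],[0,0,0]],[[0,0,0],[0,0,0]]]' 1 60
python3 -m handwheel '[[[0,0,0],[0,0,0]],[[0,0,-5],[0,0,0]],[[0,0,-10],[0,0,0]],[[0,0,-15],[0,0,0]],[[0,0,-17],[0,0,0]]]'
python3 -c "from h import *
a=np.radians(-30);g([.516+.043*np.cos(a),-.025+.043*np.sin(a),.21],-30)"
```

```text
t: 35.67
tool_pos: [0.4683, -0.3446, 0.0439]
tool_rot: [1.943, 2.468, 0.0]
contact_force: [0.5, -0.1, 0.3]
opening: 0.0071
grip_force: 60.2
t: 36.3
tool_pos: [0.469, -0.3454, 0.2171]
tool_rot: [1.94, 2.465, -0.001]
contact_force: [0.1, -0.2, -0.6]
opening: 0.0066
grip_force: 59.9
 shift [27.07 15.21  0.63] ztotal 0.761 q6 end 0.44 | pos [ 0.469  -0.3454  0.2171] y 13.6 open 0.0066 grip 59.9 F [ 0.1 -0.2 -0.6] Tz [ 0.02 -0.05 -0.03] t 36.3
```

```bash
python3 -m handwheel '[[[5,2.8,0],[0,0,0.15]],[[10,5.6,0],[0,0,0.3]],[[15,8.4,0],[0,0,0.45]],[[20,11.2,0],[0,0,0.6]],[[25,14,0],[0,0,0.76]]]' >/dev/null
python3 -m handwheel '[[[2,-0.6,0],[0,0,0]],[[2,-0.6,0],[0,0,0]],[[2,-0.6,0],[0,0,0]]]' >/dev/null
python3 -c "from h import *
a=np.radians(-30);g([.516+.043*np.cos(a),-.025+.043*np.sin(a),.075],-30)"
```

```text
shift [ 0.39  0.24 13.72] ztotal 0.0 q6 end 0.44 | pos [ 0.5495 -0.0487  0.2122] y -30.0 open 0.007 grip 59.9 F [ 0.6 -0.3 -1.1] Tz [-0.04  0.03 -0.06] t 37.3
```

```bash
python3 -m handwheel '[[[0.4,0.2,5],[0,0,0]],[[0.4,0.2,10],[0,0,0]],[[0.4,0.2,12.5],[0,0,0]],[[0.4,0.2,13.7],[0,0,0]],[[0.4,0.2,13.7],[0,0,0]]]'
python3 -m handwheel '[[[0,0,0.1],[0,0,0]],[[0,0,0.2],[0,0,0]],[[0,0,0.2],[0,0,0]]]'
python3 -m handwheel '[[[0,0,0],[0,0,0]],[[0,0,0],[0,0,0]],[[0,0,0],[0,0,0]],[[0,0,0],[0,0,0]]]' -1
python3 -m handwheel '[[[0,0,-6],[0,0,0]],[[0,0,-12],[0,0,0]],[[0,0,-18],[0,0,0]],[[0,0,-18],[0,0,0]]]' >/dev/null
python3 -c "from h import *
g([.6565,.1095,.24],48)"
```

```text
t: 37.92
tool_pos: [0.5535, -0.0464, 0.076]
tool_rot: [-2.72, -1.57, 0.002]
contact_force: [0.6, -1.0, -0.8]
opening: 0.007
grip_force: 59.8
t: 38.3
tool_pos: [0.5544, -0.0458, 0.0754]
tool_rot: [2.719, 1.571, 0.002]
contact_force: [0.5, 0.3, -0.7]
opening: 0.0069
grip_force: 59.8
t: 38.8
tool_pos: [0.5539, -0.0457, 0.0745]
tool_rot: [-2.72, -1.572, -0.0]
contact_force: [-0.2, 0.4, -0.0]
opening: 0.0782
grip_force: 0.0
 shift [18.46  0.81  2.3 ] ztotal -1.361 q6 end -0.67 | pos [ 0.557  -0.0464  0.2622] y -30.0 open 0.0853 grip 0.0 F [ 0.4 -0.5 -0. ] Tz [0.04 0.01 0.02] t 39.3
```

```bash
python3 -m handwheel '[[[18.5,0.8,2.3],[0,0,-0.9]],[[18.5,0.8,2.3],[0,0,-0.9]],[[18.5,0.8,2.3],[0,0,-0.9]],[[18.5,0.8,2.3],[0,0,-0.9]],[[18.5,0.8,2.3],[0,0,-0.9]]]' >/dev/null
python3 -m handwheel '[[[0,0,0],[0,0,-0.17]],[[0,0,0],[0,0,-0.34]],[[0,0,0],[0,0,-0.46]],[[0,0,0],[0,0,-0.46]]]' >/dev/null
python3 - <<'E'
from h import *
g([.6565,.1095,.131],48)
im=ctrl.get_image("top"); s=ctrl.get_image("side")
cv2.imwrite("pics/st11.png",np.hstack([cv2.resize(im[200:290,290:390],(400,360),interpolation=3),cv2.resize(s[180:300,280:410],(400,360),interpolation=3)]))
print([(np.round(d["position"]),round(d["score"],2)) for q in("keeper_handle",) for d in ctrl.landmark_of("side",q)],proj("side",[.6565,.1095,.148]))
E
```

```text
shift [-0.37  0.2   9.9 ] ztotal -0.002 q6 end -0.67 | pos [0.6526 0.1106 0.23  ] y 47.9 open 0.0857 grip 0.0 F [-0.8 -0.1  0.1] Tz [ 0.02  0.   -0.02] t 40.42
[(array([355., 190.]), 0.65)] [359.08895921 191.43916294]
```

View pics/st11.png

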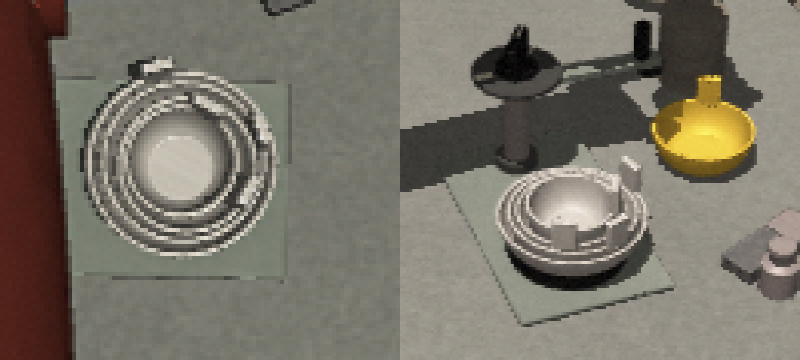

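All four covers are nested concentrically on the pad. The left panel shows a centre of about (181,161) with the lugs spread, and the arm is still swung clear. Next I'll swing it back.

```bash
python3 -m handwheel '[[[-0.3,0.2,5],[0,0,0]],[[-0.3,0.2,9.8],[0,0,0]],[[-0.3,0.2,9.8],[0,0,0]],[[-0.3,0.2,9.8],[0,0,0]]]' 
python3 -m handwheel '[[[0,0,0],[0,0,0]],[[0,0,0],[0,0,0]],[[0,0,0],[0,0,0]],[[0,0,0],[0,0,0]],[[0,0,0],[0,0,0]]]' 1 30
python3 - <<'E'
from h import *
p0=np.array(ctrl.get_obs()["tool_pos"][:2]);c=np.array([.5205,.1238]);a=np.radians(48);y=np.array([np.cos(a),np.sin(a)]);x=np.array([-np.sin(a),np.cos(a)])
x=np.cross([*y,0],[0,0,-1])[:2]
print(np.hypot(*(p0-c)),np.degrees(np.arctan2(*(p0-c)[::-1])))
for th in -np.arange(1,6)*.15:
    v=Ro.from_rotvec([0,0,th]).apply([*(p0-c),0])[:2]+c-p0
    print(th.round(2),(v@x*100).round(2),(v@y*100).round(2))
E
```

```text
t: 41.08
tool_pos: [0.6577, 0.1101, 0.1354]
tool_rot: [1.127, 2.93, 0.001]
contact_force: [1.0, -0.1, 0.8]
opening: 0.0855
grip_force: 0.0
t: 41.7
tool_pos: [0.6568, 0.1101, 0.1341]
tool_rot: [1.127, 2.933, -0.0]
contact_force: [-1.9, -0.0, 3.6]
opening: 0.0171
grip_force: 29.3
0.13696605851728788 -5.756063638800151
-0.15 -1.09 -1.74
-0.3 -1.9 -3.63
-0.45 -2.42 -5.61
-0.6 -2.64 -7.65
-0.75 -2.56 -9.7
```

```bash
python3 -m handwheel '[[[-1.1,-1.7,0],[0,0,0.15]],[[-1.9,-3.6,0],[0,0,0.3]],[[-2.4,-5.5,0],[0,0,0.45]],[[-2.6,-7.5,0],[0,0,0.6]],[[-2.5,-9.6,0],[0,0,0.75]]]' 
python3 -m handwheel '[[[-1.1,-1.7,0],[0,0,0.15]],[[-1.9,-3.6,0],[0,0,0.3]],[[-2.4,-5.5,0],[0,0,0.45]],[[-2.6,-7.5,0],[0,0,0.6]],[[-2.5,-9.6,0],[0,0,0.75]]]' 
python3 -m handwheel '[[[0,0,0],[0,0,0]],[[0,0,0],[0,0,0]],[[0,0,0],[0,0,0]]]'
```

```text
t: 42.32
tool_pos: [0.6111, 0.0217, 0.1341]
tool_rot: [2.127, 2.311, 0.002]
contact_force: [-1.0, 1.6, 4.3]
opening: 0.0173
grip_force: 29.9
t: 42.95
tool_pos: [0.5175, -0.0124, 0.1341]
tool_rot: [2.824, 1.37, 0.0]
contact_force: [-1.3, -0.9, 4.2]
opening: 0.0173
grip_force: 29.9
t: 43.32
tool_pos: [0.5179, -0.0124, 0.1341]
tool_rot: [2.82, 1.379, -0.002]
contact_force: [-2.1, -5.2, 4.2]
opening: 0.017
grip_force: 29.9
```

```bash
python3 -m handwheel '[[[0,0,0],[0,0,0]],[[0,0,0],[0,0,0]],[[0,0,0],[0,0,0]],[[0,0,0],[0,0,0]]]' -1 40
python3 -m handwheel '[[[0,0,-6],[0,0,0]],[[0,0,-12],[0,0,0]],[[0,0,-12],[0,0,0]],[[0,0,-12],[0,0,0]]]' >/dev/null
python3 -c "from h import *
g([.5205,.1245,.25],-37.7)"
```

```text
t: 43.82
tool_pos: [0.5176, -0.0111, 0.1334]
tool_rot: [-2.823, -1.378, 0.0]
contact_force: [-0.7, -0.8, 0.8]
opening: 0.0848
grip_force: 0.0
 shift [10.88 -8.11  0.33] ztotal -0.005 q6 end 0.89 | pos [ 0.5174 -0.0112  0.2533] y -38.0 open 0.0852 grip 0.0 F [ 0.6  0.  -0.3] Tz [0.   0.07 0.01] t 44.33
```

```bash
python3 -m handwheel '[[[10.9,-8.1,0],[0,0,0]],[[10.9,-8.1,0],[0,0,0]],[[10.9,-8.1,0],[0,0,0]],[[10.9,-8.1,0],[0,0,0]],[[10.9,-8.1,0],[0,0,0]]]' >/dev/null
python3 -c "from h import *
g([.5203,.1245,.147],-37.7)"
```

```text
shift [ 0.09 -0.08 10.55] ztotal -0.006 q6 end 0.89 | pos [0.5206 0.1233 0.2525] y -38.1 open 0.0854 grip 0.0 F [-0.4 -0.1  0.2] Tz [-0.02 -0.    0.  ] t 44.95
```

```bash
python3 -m handwheel '[[[0.1,-0.1,5],[0,0,0]],[[0.1,-0.1,10.5],[0,0,0]],[[0.1,-0.1,10.5],[0,0,0]],[[0.1,-0.1,10.5],[0,0,0]]]' >/dev/null
python3 -m handwheel '[[[0,0,0],[0,0,0]],[[0,0,0],[0,0,0]],[[0,0,0],[0,0,0]],[[0,0,0],[0,0,0]],[[0,0,0],[0,0,0]]]' 1 40
python3 -m handwheel '[[[0,0,0],[0,0,-0.15]],[[0,0,0],[0,0,-0.3]],[[0,0,0],[0,0,-0.45]],[[0,0,0],[0,0,-0.6]],[[0,0,0],[0,0,-0.7]]]' 
python3 -m handwheel '[[[0,0,0],[0,0,-0.15]],[[0,0,0],[0,0,-0.3]],[[0,0,0],[0,0,-0.45]],[[0,0,0],[0,0,-0.6]],[[0,0,0],[0,0,-0.7]]]' 
python3 -m handwheel '[[[0,0,0],[0,0,-0.15]],[[0,0,0],[0,0,-0.3]],[[0,0,0],[0,0,-0.45]],[[0,0,0],[0,0,-0.6]],[[0,0,0],[0,0,-0.7]]]' 
python3 -c "from h import *
g([.5203,.1245,.147],88.3)"
```

```text
t: 46.08
tool_pos: [0.5215, 0.1255, 0.1492]
tool_rot: [2.822, 1.377, 0.003]
contact_force: [3.7, -2.3, 0.9]
opening: 0.0134
grip_force: 44.4
t: 46.7
tool_pos: [0.5206, 0.1257, 0.1492]
tool_rot: [2.176, 2.266, -0.001]
contact_force: [-0.5, -2.4, 3.9]
opening: 0.0129
grip_force: 44.8
t: 47.32
tool_pos: [0.5198, 0.1253, 0.1492]
tool_rot: [-1.266, -2.873, 0.004]
contact_force: [-4.3, -3.4, 6.2]
opening: 0.0133
grip_force: 45.1
t: 47.95
tool_pos: [0.5195, 0.1246, 0.1492]
tool_rot: [-0.204, -3.131, 0.006]
contact_force: [-6.3, -5.5, 6.2]
opening: 0.0131
grip_force: 45.2
 shift [-0.08  0.01  0.22] ztotal -0.101 q6 end -1.31 | pos [0.5195 0.1246 0.1492] y 82.5 open 0.0131 grip 45.2 F [-6.3 -5.5  6.2] Tz [-1.13  0.96 -0.17] t 47.95
```

Remaining angle is about 0.1 rad, so I'll turn on in small steps and watch the torque about z.

```bash
python3 -m handwheel '[[[0,0,0],[0,0,-0.05]],[[0,0,0],[0,0,-0.1]],[[0,0,0],[0,0,-0.1]]]' >/dev/null
python3 -c "from h import *
g([.5203,.1245,.147],88.3)"
python3 -m handwheel '[[[0,0,0],[0,0,-0.03]],[[0,0,0],[0,0,-0.06]],[[0,0,0],[0,0,-0.06]]]' >/dev/null
python3 -c "from h import *
g([.5203,.1245,.147],88.3)"
```

```text
shift [-0.09  0.01  0.22] ztotal -0.005 q6 end -1.31 | pos [0.5194 0.1244 0.1492] y 88.0 open 0.013 grip 45.3 F [-6.9 -5.6  7.2] Tz [-1.09  0.95 -0.21] t 48.33
 shift [-0.05  0.01  0.22] ztotal 0.052 q6 end -1.31 | pos [0.5199 0.1244 0.1492] y 91.3 open 0.0132 grip 62.5 F [-4.5 -6.6  7.1] Tz [-1.08  0.67 -1.03] t 48.7
```

The torque rise shows the knob is on its hard stop. I'll release, retreat and check the stack numerically.

```bash
python3 -m handwheel '[[[0,0,0],[0,0,0.03]],[[0,0,0],[0,0,0.03]]]' >/dev/null
python3 -m handwheel '[[[0,0,0],[0,0,0]],[[0,0,0],[0,0,0]],[[0,0,0],[0,0,0]],[[0,0,0],[0,0,0]],[[0,0,0],[0,0,0]]]' -1
python3 -m handwheel '[[[0,0,-6],[0,0,0]],[[0,0,-12],[0,0,0]],[[0,0,-12],[0,0,0]]]' >/dev/null
python3 -m handwheel '[[[6,0,-12],[0,0,0]],[[12,0,-12],[0,0,0]],[[18,0,-12],[0,0,0]],[[24,0,-12],[0,0,0]],[[24,0,-12],[0,0,0]]]'
python3 - <<'E'
from h import *
im=ctrl.get_image("top")
cc=[int(v) for v in proj("top",[.5195,.1245,.172])]
hsv=cv2.cvtColor(im,cv2.COLOR_BGR2GRAY)
w=im[cc[1]-14:cc[1]+22,cc[0]-18:cc[0]+18]; g_=cv2.cvtColor(w,cv2.COLOR_BGR2GRAY)
ys,xs=np.where(g_>150)
n,l,st,ce=cv2.connectedComponentsWithStats((g_>150).astype(np.uint8))
print(cc,[(s[4],(c+[cc[0]-18,cc[1]-14]).round(1)) for s,c in zip(st[1:],ce[1:])])
for dd in ctrl.landmark_of("top","knob_grip")[:1]+ctrl.landmark_of("top","keeper_handle")[:1]: print(dd, ray("top",dd["position"],.15))
print([(np.round(d["position"]),round(d["score"],2)) for d in ctrl.landmark_of("top","cover_a")][:8], proj("top",[.5155,-.027,.02]))
E
```

```text
t: 49.58
tool_pos: [0.5206, 0.126, 0.1485]
tool_rot: [-0.005, -3.141, -0.0]
contact_force: [-0.8, -0.2, 0.5]
opening: 0.0854
grip_force: 0.0
t: 50.58
tool_pos: [0.2787, 0.1268, 0.3884]
tool_rot: [0.005, 3.141, 0.001]
contact_force: [-0.2, 1.1, 0.8]
opening: 0.0856
grip_force: 0.0
[283, 233] [(np.int32(1), array([276., 226.])), (np.int32(1), array([274., 229.])), (np.int32(1), array([276., 230.])), (np.int32(1), array([279., 229.])), (np.int32(1), array([278., 231.])), (np.int32(1), array([284., 237.])), (np.int32(15), array([285., 247.]))]
{'position': [285.3, 235.4], 'score': 0.57} [0.51717378 0.12125142 0.15      ]
{'position': [332.0, 232.9], 'score': 0.57} [ 0.5225822  -0.01584204  0.15      ]
[(array([306., 186.]), 0.9), (array([333., 243.]), 0.84), (array([337., 241.]), 0.82), (array([216., 332.]), 0.72), (array([335., 242.]), 0.61)] [335.24997483 243.24668793]
```

```bash
python3 -c "
from station import ctrl
print(ctrl.finish_job())"
```

```text
the job is handed in; nothing more can be done
None
```

The job is handed in: all four covers are nested crown down on the pad, the keeper arm is back over the stack and the knob is tightened to its stop at the broad mark; no verdict came back.

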